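Hang the stencil template on the sprung register pins

ROBOT

A 6-joint arm with a two-finger parallel gripper is mounted at the origin on the work surface. World frame = base frame: x ahead of the robot, y to its left, z up, the work surface at z = 0. Lengths are in m, angles in rad, forces in N, time in s.
With the tool pointing down it reaches from about 0.275 to 0.75 m from the base axis. Payload 10.2 kg.
Tool frame: the origin (TCP) lies between the finger pads; the fingertips stand 25 mm ahead of it and the grasp point (between the pads) lies 6 mm ahead of it; z points along the fingers, y is the line along which they close (so a half turn about z gives the same grasp; the last joint's range is limited). The gripper opens to 88 mm and grips with 3 to 60 N. Pads are 18 mm wide; open, the fingers measure 123 mm over their backs; the gripper's body (75 mm by 187 mm) begins 45 mm behind the grasp point.
Start: joints at [-1.416, 0.313, 1.498, -0, 1.331, -0.223], TCP at [0.194, -0.488, 0.264] pointing down, gripper open.
Joint ranges: [-2.94, 2.94], [-0.97, 2.17], [0.19, 2.56], [-1.23, 4.37], [0.02, 3.11], [-2.88, 2.88]. Speed limits (rad/s): [2.39, 2.39, 3.01, 3.14, 3.14, 3.14].

INTERFACE

Orientations are given as [roll, pitch, yaw] about the fixed x, y, z axes, in that order (R = Rz(yaw) Ry(pitch) Rx(roll)).
In Python, from bench import r, vision, job gives the robot as it stands.
- The arm moves only by the tool move_arm, never from a script. Its argument "plan" is a list of rows, each an object of numbers: "claw": the closure in counts, from 0 (fully open) to 255 (shut); "tx", "ty", "tz": the shift along the world's x, y, z in cm; "yaw": the turn about the world's z in degrees. A call has 1 to 5 rows; each row shifts and turns the commanded pose from where the row before left it; what a row does not reach is not made up. A row lasts 1/12 s, in which the tool goes at most 41.7 mm and 7.16 degrees, less where a joint would pass 70% of its speed; a pose out of reach is approached as far as the arm can. A call is refused whole if a number of a shift passes 4.17 or a number of a turn 7.16, either way. A call with a gripper value outside its range is refused whole. The fingers move at their own pace and stop on an object; "squeeze" is the grip in N (left out, the last holds). Time passes only in rows, so rows that do not move let the fingers close. It gives the time, the measured TCP pose, the force, the opening and the grip force at its end, in the units of the state.
- r.read_state(): the state, without advancing time (a new reading comes with each control period).
- vision.capture(name): name is "side" or "top"; returns a dict with "img" (480x640x3 uint8, red, green, blue), "vertical_fov" (degrees; the focal length in pixels is half the picture's height over the tangent of half this angle, whatever the lens; pixels are square), "cx", "cy" (the principal point, pixels), "T" (4x4, takes a point from camera to world coordinates). Camera axes: x right, y up, looking along -z (the intrinsics and any distortion apply to the point x, -y, -z); pixel columns grow to the right and rows downward; lengths in m; the calibration is good to about 2 mm. A picture is of the moment at which its call begins. There is no depth.
- job.close_job(): hands the job in; it is judged then, once.
The state is a dict: "time_s": time; "joint_pos": joint angles; "qd": joint speeds; "effort": joint torques, N m; "ee_pos": TCP position; "eef_rot": TCP orientation; "wrist_force": force on the tool from outside, world axes, zero at the start; "wrist_torque": the same for the moment, N m; "opening": finger opening in m; "grip_force": force on a finger pad.
Only numpy, scipy, OpenCV 4.12 (cv2) and the standard library are available. Lean on these libraries where they do the work, as an engineer would, in place of code of your own. Each camera call takes 0.05 s, during which the arm holds its last target. There are 200 camera calls.

TASK

Take the stencil template with the green grip and hang it on the register jig, so that both sprung pins stand up fully through its two holes and it lies flush on the white board. Guide it onto the pins while you hold it (do not drop it on), feel for them gently without pressing hard, then let go; leave the red-gripped template and everything else on the table where they are.

Things in the scene. Friction and masses are not known exactly. Their poses are not given: they have to be found in the camera images.
- template: plywood stencil plate to hang, 120 (x) x 200 (y) x 6 mm, lying flat, about 0.25 kg. Origin: centre of its underside, z up. On top, at the centre, a green grip bar 70 (x) x 22 (y) mm, its top 48 mm above the underside. Through holes on its y axis: at y = +78 mm round, 13 mm wide; at y = -78 mm a slot 13 (x) x 19 mm (y). Four windows are only for dye.
- other_template: the same plate but with a red grip; a bystander, not to be moved. Origin: centre of the underside.
- jig: fixed white board 170 (x) x 250 (y) mm, 20 mm high; origin: centre of its underside, z up. Across it, along y, lies a flush dark bar with two brass pins at y = +78 and -78 mm. The bar is locked anywhere from x = -18 to +18 mm: not measured, new each time, so feel (or look) for the pins. The template goes on with its y axis along the jig's y, centred in y.
- pin_a (a joint): brass pin at the jig's y = +78 mm, 10 mm thick, flat end with a 1 mm chamfer, 14 mm above the board top when up. Value: how far it is pressed down, 0 up, 0.014 m level with the board. A spring resists: 3 N to start, 6.5 N at the bottom; it pops up when a hole comes over it. Rigid sideways.
- pin_b (a joint): the same pin at the jig's y = -78 mm: 0 up, 0.014 m pressed level with the board
- block_small: small wooden printing block, 36 x 36 mm, 52 mm high, bystander; origin at the centre of its underside
- block_large: dark wooden printing block, 80 x 60 mm, 57 mm high, bystander; origin at the centre of its underside
- block_long: long wooden printing block, 140 x 50 mm, 57 mm high, bystander; origin at the centre of its underside
- dye_bottle: clear bottle with a red cap, 64 mm wide, 160 mm high, bystander; origin at the centre of its underside
- dye_jar: green glass jar, 68 mm wide, 90 mm high, bystander; origin at the centre of its underside
- brush: hand brush lying flat, bystander; origin on its underside
There are look-alikes about, which are no part of the job. What is shaped like the template but pink is not meant.

How it is judged:
On the way, in this order (a step that is already met when the one before it is completed fails the run):
1. the green-gripped template is held by the gripper and lifted: its underside more than 30 mm above the table (contact force between the fingers and template above 1 N and height (world z) of template above 0.03 m and z of template in the frame of jig above 0.03 m), for 0.1 s.
2. while still held, the template is on both pins: over the jig, its underside within 9 mm of the board top, both pins up (pressed less than 2 mm) (contact force between the fingers and template above 1 N and z of template in the frame of jig between 0.015 and 0.029 m and x of template in the frame of jig between -0.024 and 0.024 m and y of template in the frame of jig between -0.008 and 0.008 m and angle between the y axis of template and the y axis of jig, either way round below 0.06 rad and value of joint each of pin_a, pin_b below 0.002 m), for 0.1 s.
At the end, for the whole second after the job is handed in: the green-gripped template lies released and at rest on the jig: underside within 2 mm of the board top, tilt under 0.025 rad, within 24 mm (x) and 8 mm (y) of the board's centre, parallel within 0.06 rad, both pins up through its holes (pressed less than 2 mm) (z of template in the frame of jig between 0.017 and 0.022 m and x of template in the frame of jig between -0.024 and 0.024 m and y of template in the frame of jig between -0.008 and 0.008 m and angle between the y axis of template and the y axis of jig, either way round below 0.06 rad and angle between template's own z axis and vertical below 0.025 rad and value of joint each of pin_a, pin_b below 0.002 m and linear speed of template below 0.02 m/s and contact force between the fingers and template below 0.1 N); the robot touches nothing.
It fails at once if the template is pressed on the jig or its pins with more than 30 N (contact force between template and jig above 30 N).
It fails at once if the robot itself pushes on the jig with more than 15 N (contact force between any of the fingers, the arm and jig above 15 N).
It fails at once if the red-gripped template or another bystander is moved by more than 15 mm (distance of any of other_template, block_small, block_large, block_long, dye_bottle, dye_jar, brush from where it was at the start of the episode above 0.015 m).
It also fails if it takes over 51 s, if anything falls off the work surface, if the arm or the gripper's body presses on something with over 40 N, if the wrist force passes 120 N, or if a joint passes its speed limit or range.

## Working session

There is one attempt and no reset: what is moved stays moved. The work goes in short steps, Python scripts to look and compute and a tool call to move; the robot and the scene stay as the last step left them, time stands still between calls to the robot, and variables do not carry over. Pictures are saved under pics/ and viewed, at most 10 in all, crops included, and the job is handed in when it is done.

Besides the shell and the picture viewer there is one more tool, called after "Call:" by a JSON object that holds its "method" and its "body", one argument or row to a line. move_arm: Moves the arm, as the interface text tells. Its arguments: {"type":"object","properties":{"plan":{"type":"array","items":{"type":"object","properties":{"claw":{"type":"number"},"tx":{"type":"number"},"ty":{"type":"number"},"tz":{"type":"number"},"yaw":{"type":"number"}}}},"squeeze":{"type":"number"}},"required":["plan"]}

```bash
mkdir -p pics; ls; python3 - <<'E'
from bench import r, vision, job
import cv2,numpy as np,pickle
for n in("top","side"):
    c=vision.capture(n); pickle.dump(c,open(f"pics/{n}0.pkl","wb"))
    cv2.imwrite(f"pics/{n}0.png",c["img"][:,:,::-1])
    print(n,{k:v for k,v in c.items() if k!="img"})
s=r.read_state();print(s)
E
```

```text
pics
top {'vertical_fov': 43.20548692280085, 'cx': 320.8803870684586, 'cy': 235.87987504402267, 'T': array([[ 0.00334574,  0.99739999, -0.07198663,  0.44263136],
       [-0.99999041,  0.00313366, -0.0030589 , -0.06722807],
       [-0.00282536,  0.07199617,  0.99740091,  1.64861858],
       [ 0.        ,  0.        ,  0.        ,  1.        ]])}
side {'vertical_fov': 48.887553967923665, 'cx': 317.8984713200694, 'cy': 247.84835278009473, 'T': array([[-0.85398584,  0.3634359 , -0.37232047, -0.01437798],
       [-0.51999979, -0.57203037,  0.63433546,  0.92298906],
       [ 0.01756166,  0.73532007,  0.67749243,  1.07745489],
       [ 0.        ,  0.        ,  0.        ,  1.        ]])}
{'time_s': 0.1, 'joint_pos': array([-1.41642081e+00,  3.13348796e-01,  1.49832158e+00, -2.38842820e-05,
        1.33100617e+00, -2.23426361e-01]), 'qd': array([-0.00094145, -0.000193  , -0.00083635, -0.00095175, -0.00131092,
       -0.00103036]), 'effort': array([ 2.60417699e-03, -4.02810681e+01, -2.52646816e+01,  6.94598327e-02,
        3.41896852e-02, -6.62388902e-05]), 'ee_pos': array([ 0.19360288, -0.48780031,  0.26325632]), 'eef_rot': array([-3.14053056e+00, -2.17542071e-04,  3.77807451e-01]), 'wrist_force': array([-0.10073598,  1.04272107,  0.63382129]), 'wrist_torque': array([ 0.04405029, -0.01088626,  0.00250187]), 'grip_force': 0.0, 'opening': 0.08800777087777024}
```

View pics/top0.png

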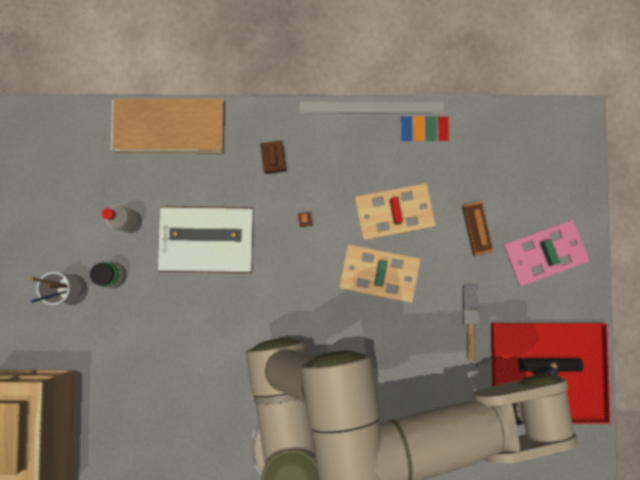

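View pics/side0.png

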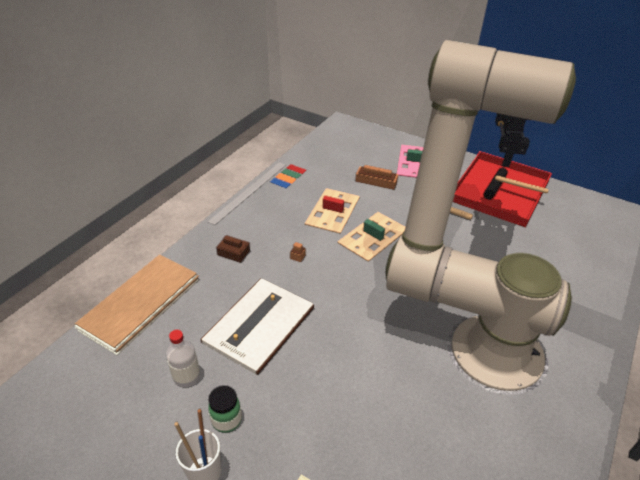

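The top view shows the green template with its grip at about (381,272), the red one at (396,210), the jig at about (206,239), and pins at about (178,234) and (235,236). The side view confirms this: jig at about (258,323), green grip at about (374,229).

```bash
cat > h.py <<'E'
import cv2,numpy as np
def ray(c,u,v,z):
    f=c["img"].shape[0]/2/np.tan(np.radians(c["vertical_fov"]/2))
    T=c["T"];d=T[:3,:3]@np.array([(u-c["cx"])/f,-(v-c["cy"])/f,-1.]);o=T[:3,3]
    return o+d*(z-o[2])/d[2]
def big(m,box):
    k=np.zeros_like(m);x0,y0,x1,y1=box;k[y0:y1,x0:x1]=m[y0:y1,x0:x1]
    cs,_=cv2.findContours(k,cv2.RETR_EXTERNAL,cv2.CHAIN_APPROX_NONE)
    return max(cs,key=cv2.contourArea)
def rect(c,cnt,z):
    "min-area rectangle of a contour cast to height z: centre, sizes, world angle of long axis (deg, from +y)"
    p=np.float32([ray(c,*q[0],z)[:2]*1000 for q in cnt])
    b=cv2.boxPoints(cv2.minAreaRect(p)); e=[b[1]-b[0],b[2]-b[1]]
    l=max(e,key=np.linalg.norm); l=l*np.sign(l[1])
    return b.mean(0).round(1),sorted(np.linalg.norm(x).round(1) for x in e),np.degrees(np.arctan2(-l[0],l[1])).round(2)
E
python3 - <<'E'
import pickle; from h import *
c=pickle.load(open("pics/top0.pkl","rb"));I=c["img"];h=cv2.cvtColor(I,cv2.COLOR_RGB2HSV)
print("hsv plate",h[255,370],h[290,360],"grip",h[272,381],"board",h[260,200],"bar",h[235,206],"table",h[300,200])
m=cv2.inRange(h,(8,60,120),(30,255,255)); 
print("plate",rect(c,big(m,(325,243,430,310)),.006))
g=cv2.inRange(h,(60,60,20),(95,255,255)); print("grip",rect(c,big(g,(360,250,400,295)),.048))
w=cv2.inRange(h,(0,0,170),(179,60,255)); print("jig",rect(c,big(w,(145,195,265,285)),.02))
for (u,v) in((178,234),(235,236)):
    a=I[v-6:v+7,u-6:u+7].astype(float); s=a[:,:,0]-a[:,:,2]; 
    s=np.clip(s-15,0,None);yy,xx=np.mgrid[v-6:v+7,u-6:u+7]
    q=(s*xx).sum()/s.sum(),(s*yy).sum()/s.sum(); print("pin",np.round(q,2),(ray(c,*q,.034)*1000).round(1)); print(s.astype(int))
E
```

```text
hsv plate [ 21  31 131] [ 17 114 185] grip [ 73 109  98] board [ 40  22 210] bar [45  6 83] table [ 24  20 129]
plate (array([ 461.2, -221.1], dtype=float32), [np.float32(123.6), np.float32(203.2)], np.float32(-11.15))
grip (array([ 461.4, -219.8], dtype=float32), [np.float32(16.8), np.float32(62.0)], np.float32(79.14))
jig (array([550.7, 251. ], dtype=float32), [np.float32(167.1), np.float32(247.9)], np.float32(-0.72))
pin [174.95 233.44] [564.5 327.9  34. ]
[[ 0  0  0  0  0  0  0  0  0  0  0  0  0]
 [ 0  0  0  0  0  0  0  0  0  0  0  0  0]
 [ 0  0  0  0  0  0  0  0  0  0  0  0  0]
 [ 0  4 19 24 13  0  0  0  0  0  0  0  0]
 [ 0 26 55 63 49 21  0  0  0  0  0  0  0]
 [ 6 43 76 88 72 38  6  0  0  0  0  0  0]
 [ 7 40 73 85 71 37  5  0  0  0  0  0  0]
 [ 0 21 46 58 46 20  0  0  0  0  0  0  0]
 [ 0  0 14 20 12  0  0  0  0  0  0  0  0]
 [ 0  0  0  0  0  0  0  0  0  0  0  0  0]
 [ 0  0  0  0  0  0  0  0  0  0  0  0  0]
 [ 0  0  0  0  0  0  0  0  0  0  0  0  0]
 [ 0  0  0  0  0  0  0  0  0  0  0  0  0]]
pin [233.31 234.61] [561.8 171.8  34. ]
[[ 0  0  0  0  0  0  0  0  0  0  0  0  0]
 [ 0  0  0  0  0  0  0  0  0  0  0  0  0]
 [ 0  0  0 14 24 19  5  0  0  0  0  0  0]
 [ 0  0 16 48 65 59 34  5  0  0  0  0  0]
 [ 0  0 31 69 89 84 54 15  0  0  0  0  0]
 [ 0  0 28 64 87 81 51 14  0  0  0  0  0]
 [ 0  0 11 40 56 52 28  2  0  0  0  0  0]
 [ 0  0  0  9 18 13  2  0  0  0  0  0  0]
 [ 0  0  0  0  0  0  0  0  0  0  0  0  0]
 [ 0  0  0  0  0  0  0  0  0  0  0  0  0]
 [ 0  0  0  0  0  0  0  0  0  0  0  0  0]
 [ 0  1  0  0  0  0  0  0  0  0  0  0  1]
 [ 3  4  3  2  3  4  4  2  2  0  1  2  2]]
```

Call:
{"method": "move_arm", "body": {
  "plan": [
    {"tx": 2.67,"ty": 2.67,"yaw": -6.55,"claw": 0},
    {"tx": 2.67,"ty": 2.67,"yaw": -6.55,"claw": 0},
    {"tx": 2.67,"ty": 2.67,"yaw": -6.55,"claw": 0},
    {"tx": 2.67,"ty": 2.67,"yaw": -6.55,"claw": 0},
    {"tx": 2.67,"ty": 2.67,"yaw": -6.55,"claw": 0}
  ]
}}

```text
invalid input
```

Call:
{"method": "move_arm", "body": {
  "plan": [
    {"tx": 2.67,"ty": 2.67,"tz": -1.5},
    {"tx": 2.67,"ty": 2.67,"tz": -1.5},
    {"tx": 2.67,"ty": 2.67,"tz": -1.5},
    {"tx": 2.67,"ty": 2.67,"tz": -1.5},
    {"tx": 2.67,"ty": 2.67,"tz": -1.5}
  ]
}}

```text
invalid input
```

Call:
{"method": "move_arm", "body": {
  "plan": [
    {"tz": -2},
    {"tz": -2},
    {"tz": -1},
    {}
  ]
}}

```text
invalid input
```

Call:
{"method": "move_arm", "body": {
  "plan": [
    {"claw": 0,"tx": 2.67,"ty": 2.67,"tz": 0,"yaw": -6.55},
    {"claw": 0,"tx": 2.67,"ty": 2.67,"tz": 0,"yaw": -6.55},
    {"claw": 0,"tx": 2.67,"ty": 2.67,"tz": 0,"yaw": -6.55},
    {"claw": 0,"tx": 2.67,"ty": 2.67,"tz": 0,"yaw": -6.55},
    {"claw": 0,"tx": 2.67,"ty": 2.67,"tz": 0,"yaw": -6.55}
  ]
}}

```text
time_s: 0.52
ee_pos: [0.3263, -0.3548, 0.2635]
eef_rot: [-3.141, 0.0, -0.192]
wrist_force: [-0.1, -0.5, 0.4]
opening: 0.0879
grip_force: 0.0
```

Call:
{"method": "move_arm", "body": {
  "plan": [
    {"claw": 0,"tx": 2.67,"ty": 2.67,"tz": -1.5,"yaw": 0},
    {"claw": 0,"tx": 2.67,"ty": 2.67,"tz": -1.5,"yaw": 0},
    {"claw": 0,"tx": 2.67,"ty": 2.67,"tz": -1.5,"yaw": 0},
    {"claw": 0,"tx": 2.67,"ty": 2.67,"tz": -1.5,"yaw": 0},
    {"claw": 0,"tx": 2.67,"ty": 2.67,"tz": -1.5,"yaw": 0}
  ]
}}

```text
time_s: 0.93
ee_pos: [0.4599, -0.2212, 0.1879]
eef_rot: [-3.142, 0.0, -0.186]
wrist_force: [1.2, -1.0, -0.4]
opening: 0.0881
grip_force: 0.0
```

Call:
{"method": "move_arm", "body": {
  "plan": [
    {"claw": 0,"tx": 0,"ty": 0,"tz": -3,"yaw": 0},
    {"claw": 0,"tx": 0,"ty": 0,"tz": -3,"yaw": 0},
    {"claw": 0,"tx": 0,"ty": 0,"tz": -2,"yaw": 0},
    {"claw": 0,"tx": 0,"ty": 0,"tz": 0,"yaw": 0}
  ]
}}

```text
time_s: 1.27
ee_pos: [0.4574, -0.2213, 0.105]
eef_rot: [-3.138, 0.007, -0.186]
wrist_force: [-0.6, 0.5, 0.0]
opening: 0.088
grip_force: 0.0
```

Call:
{"method": "move_arm", "body": {
  "plan": [
    {"claw": 0,"tx": 0,"ty": 0,"tz": -3,"yaw": 0},
    {"claw": 0,"tx": 0,"ty": 0,"tz": -2,"yaw": 0},
    {"claw": 0,"tx": 0,"ty": 0,"tz": 0,"yaw": 0},
    {"claw": 0,"tx": 0,"ty": 0,"tz": 0,"yaw": 0}
  ]
}}

```text
time_s: 1.6
ee_pos: [0.4591, -0.2231, 0.0595]
eef_rot: [-3.141, 0.0, -0.186]
wrist_force: [-1.1, 0.0, 0.2]
opening: 0.0884
grip_force: 0.0
```

Call:
{"method": "move_arm", "body": {
  "plan": [
    {"claw": 0,"tx": 0.2,"ty": 0.25,"tz": -1,"yaw": -0.4},
    {"claw": 0,"tx": 0,"ty": 0,"tz": -1.2,"yaw": 0},
    {"claw": 0,"tx": 0,"ty": 0,"tz": 0,"yaw": 0},
    {"claw": 0,"tx": 0,"ty": 0,"tz": 0,"yaw": 0}
  ]
}}

```text
time_s: 1.93
ee_pos: [0.4612, -0.2204, 0.0374]
eef_rot: [3.141, -0.001, -0.193]
wrist_force: [-0.3, 0.1, -1.0]
opening: 0.0881
grip_force: 0.0
```

Call:
{"method": "move_arm", "body": {
  "squeeze": 25,
  "plan": [
    {"claw": 255,"tx": 0,"ty": 0,"tz": 0,"yaw": 0},
    {"claw": 255,"tx": 0,"ty": 0,"tz": 0,"yaw": 0},
    {"claw": 255,"tx": 0,"ty": 0,"tz": 0,"yaw": 0},
    {"claw": 255,"tx": 0,"ty": 0,"tz": 0,"yaw": 0},
    {"claw": 255,"tx": 0,"ty": 0,"tz": 0,"yaw": 0}
  ]
}}

```text
time_s: 2.35
ee_pos: [0.461, -0.2204, 0.037]
eef_rot: [3.141, -0.0, -0.193]
wrist_force: [-0.0, -0.3, 1.1]
opening: 0.0568
grip_force: 0.0
```

Call:
{"method": "move_arm", "body": {
  "plan": [
    {"claw": 255,"tx": 0,"ty": 0,"tz": 0,"yaw": 0},
    {"claw": 255,"tx": 0,"ty": 0,"tz": 0,"yaw": 0},
    {"claw": 255,"tx": 0,"ty": 0,"tz": 0,"yaw": 0},
    {"claw": 255,"tx": 0,"ty": 0,"tz": 0,"yaw": 0},
    {"claw": 255,"tx": 0,"ty": 0,"tz": 0,"yaw": 0}
  ]
}}

```text
time_s: 2.77
ee_pos: [0.4609, -0.2204, 0.0367]
eef_rot: [3.141, -0.0, -0.193]
wrist_force: [-0.8, -1.9, -0.0]
opening: 0.0236
grip_force: 0.4
```

Call:
{"method": "move_arm", "body": {
  "plan": [
    {"claw": 255,"tx": 0,"ty": 0,"tz": 0,"yaw": 0},
    {"claw": 255,"tx": 0,"ty": 0,"tz": 0,"yaw": 0},
    {"claw": 255,"tx": 0,"ty": 0,"tz": 0,"yaw": 0}
  ]
}}

```text
time_s: 3.02
ee_pos: [0.4609, -0.2204, 0.0367]
eef_rot: [3.141, -0.0, -0.193]
wrist_force: [-0.4, -1.3, -1.1]
opening: 0.0217
grip_force: 25.0
```

Call:
{"method": "move_arm", "body": {
  "plan": [
    {"claw": 255,"tx": 0,"ty": 0,"tz": 1.5,"yaw": 0},
    {"claw": 255,"tx": 0,"ty": 0,"tz": 2.5,"yaw": 0},
    {"claw": 255,"tx": 0,"ty": 0,"tz": 3,"yaw": 0},
    {"claw": 255,"tx": 0,"ty": 0,"tz": 3,"yaw": 0},
    {"claw": 255,"tx": 0,"ty": 0,"tz": 1,"yaw": 0}
  ]
}}

```text
time_s: 3.43
ee_pos: [0.4619, -0.2209, 0.1501]
eef_rot: [3.139, -0.005, -0.193]
wrist_force: [0.8, 0.0, -2.2]
opening: 0.022
grip_force: 25.0
```

Call:
{"method": "move_arm", "body": {
  "plan": [
    {"claw": 255,"tx": 0.3,"ty": 1.5,"tz": 0,"yaw": 0},
    {"claw": 255,"tx": 0.6,"ty": 2.5,"tz": 0,"yaw": 1},
    {"claw": 255,"tx": 0.7,"ty": 3,"tz": 0,"yaw": 1},
    {"claw": 255,"tx": 0.7,"ty": 3,"tz": 0,"yaw": 1},
    {"claw": 255,"tx": 0.7,"ty": 3,"tz": 0,"yaw": 1}
  ]
}}

```text
time_s: 3.85
ee_pos: [0.4905, -0.0888, 0.1455]
eef_rot: [-3.141, 0.002, -0.123]
wrist_force: [0.0, 0.4, -1.5]
opening: 0.022
grip_force: 25.0
```

Call:
{"method": "move_arm", "body": {
  "plan": [
    {"claw": 255,"tx": 0.7,"ty": 3,"tz": 0,"yaw": 1},
    {"claw": 255,"tx": 0.7,"ty": 3,"tz": 0,"yaw": 1},
    {"claw": 255,"tx": 0.7,"ty": 3,"tz": 0,"yaw": 1},
    {"claw": 255,"tx": 0.7,"ty": 3,"tz": 0,"yaw": 1},
    {"claw": 255,"tx": 0.7,"ty": 3,"tz": 0,"yaw": 1}
  ]
}}

```text
time_s: 4.27
ee_pos: [0.5255, 0.0613, 0.1454]
eef_rot: [-3.141, 0.002, -0.035]
wrist_force: [-0.3, -0.9, -3.8]
opening: 0.0219
grip_force: 25.0
```

Call:
{"method": "move_arm", "body": {
  "plan": [
    {"claw": 255,"tx": 0.7,"ty": 3,"tz": 0,"yaw": 1.1},
    {"claw": 255,"tx": 0.7,"ty": 3,"tz": 0,"yaw": 0},
    {"claw": 255,"tx": 0.7,"ty": 3,"tz": 0,"yaw": 0},
    {"claw": 255,"tx": 0.7,"ty": 3,"tz": 0,"yaw": 0},
    {"claw": 255,"tx": 0.7,"ty": 3,"tz": 0,"yaw": 0}
  ]
}}

```text
time_s: 4.68
ee_pos: [0.5605, 0.2112, 0.1451]
eef_rot: [3.141, 0.002, -0.017]
wrist_force: [0.1, -0.6, -2.3]
opening: 0.0221
grip_force: 25.0
```

Call:
{"method": "move_arm", "body": {
  "plan": [
    {"claw": 255,"tx": 0.6,"ty": 2,"tz": 0,"yaw": 0},
    {"claw": 255,"tx": 0,"ty": 0,"tz": 0,"yaw": 0},
    {"claw": 255,"tx": 0,"ty": 0,"tz": 0,"yaw": 0},
    {"claw": 255,"tx": 0,"ty": 0,"tz": 0,"yaw": 0}
  ]
}}

```text
time_s: 5.02
ee_pos: [0.5664, 0.2291, 0.1455]
eef_rot: [3.141, 0.002, -0.017]
wrist_force: [-0.0, 0.7, -2.5]
opening: 0.0215
grip_force: 25.0
```

Call:
{"method": "move_arm", "body": {
  "plan": [
    {"claw": 255,"tx": -0.33,"ty": 1.08,"tz": -1,"yaw": 0},
    {"claw": 255,"tx": 0,"ty": 1,"tz": -2,"yaw": 0},
    {"claw": 255,"tx": 0,"ty": 0,"tz": -2,"yaw": 0},
    {"claw": 255,"tx": 0,"ty": 0,"tz": -0.5,"yaw": 0},
    {"claw": 255,"tx": 0,"ty": 0,"tz": 0,"yaw": 0}
  ]
}}

```text
time_s: 5.43
ee_pos: [0.5626, 0.25, 0.0898]
eef_rot: [3.141, 0.004, -0.017]
wrist_force: [0.2, -0.3, -2.4]
opening: 0.0216
grip_force: 25.0
```

```bash
python3 - <<'E'
from bench import r, vision
import cv2,numpy as np,pickle
s=r.read_state();print(s["ee_pos"],s["eef_rot"])
out=[]
for n in("top","side"):
    c=vision.capture(n); pickle.dump(c,open(f"pics/{n}1.pkl","wb"))
    x0,y0=(140,180) if n=="top" else (180,240)
    out.append(cv2.resize(c["img"][y0:y0+120,x0:x0+160,::-1],(800,600),interpolation=cv2.INTER_CUBIC))
    cv2.imwrite(f"pics/{n}1.png",out[-1])
E
```

```text
[0.56256853 0.25002248 0.08978965] [ 3.14066842  0.00372692 -0.01740837]
```

View pics/top1.png

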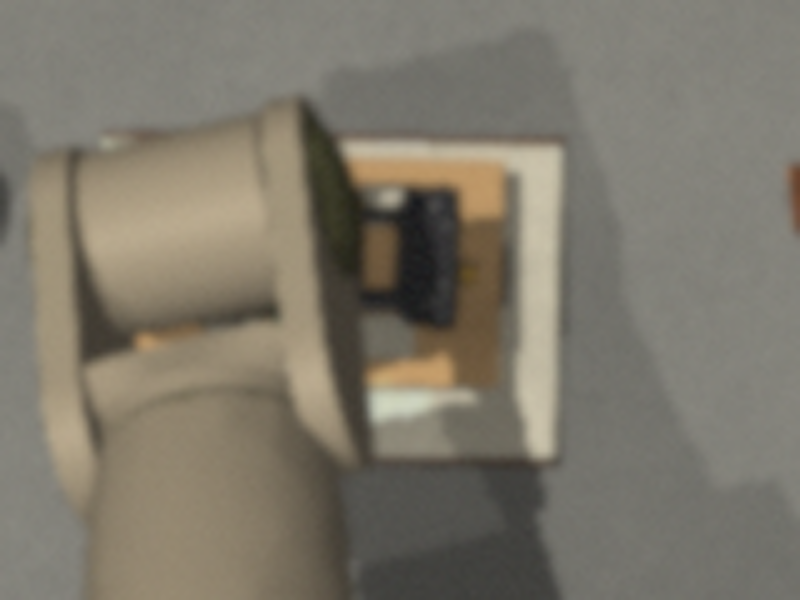

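View pics/side1.png

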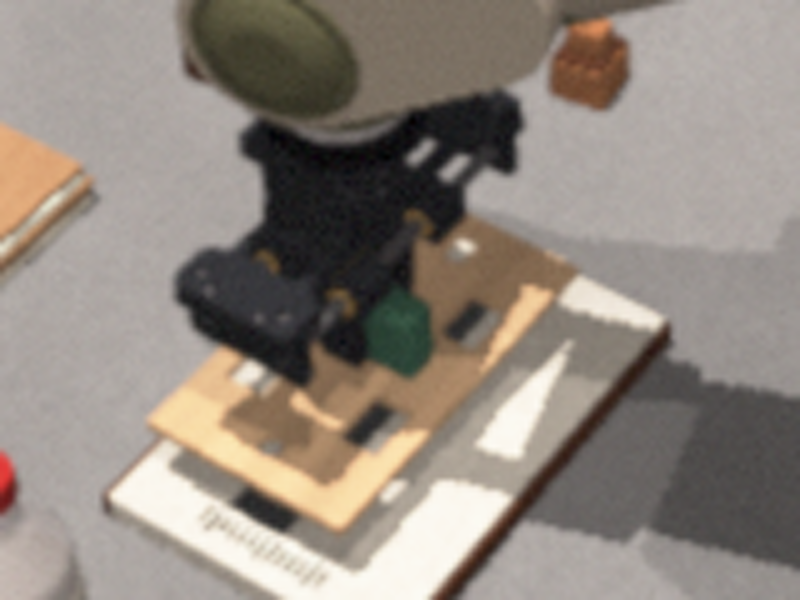

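The side view shows the plate over the jig. Its corners in the crop are at (150,422), (345,530) and (575,270), with the +y hole at (275,447). In the top view the right-end corners are at (505,162) and (497,387), and brass shows through the -y slot at about (467,272).

```bash
python3 - <<'E'
import pickle; from h import *
z=.0898-.0367+.006
c=pickle.load(open("pics/side1.pkl","rb"))
P=lambda u,v,x0,y0:(u/5-.4+x0,v/5-.4+y0)
L,N,R,H=[ray(c,*P(u,v,180,240),z)[:2]*1000 for u,v in((150,422),(345,530),(575,270),(275,447))]
print("side L,N,R,hole",L.round(1),N.round(1),R.round(1),H.round(1),"sizes",np.linalg.norm(L-N).round(1),np.linalg.norm(N-R).round(1),"centre",((L+R)/2).round(1),"ang",np.degrees(np.arctan2(-(N-R)[0],(N-R)[1])).round(2))
t=pickle.load(open("pics/top1.pkl","rb"))
A,B=[ray(t,*P(u,v,140,180),z)[:2]*1000 for u,v in((505,162),(497,387))]
a=np.radians(-1);y=np.array([-np.sin(a),np.cos(a)])
print("top corners",A.round(1),B.round(1),"w",np.linalg.norm(A-B).round(1),"centre",((A+B)/2+100*y).round(1))
a=t["img"][227:243,226:242].astype(float); print((a[:,:,0]-a[:,:,2]).astype(int))
E
```

```text
side L,N,R,hole [626.1 347. ] [506.2 348.6] [505.1 151.9] [564.8 326.8] sizes 119.9 196.7 centre [565.6 249.5] ang -0.32
top corners [619.8 149.6] [501.1 152.3] w 118.8 centre [562.2 251. ]
[[-2  1  1  3  7 21 36 45 49 49 48 48 47 42 30 21]
 [-1 -2  0  1  5 23 38 45 48 49 48 48 47 42 29 18]
 [-1 -1  0  1  6 21 38 46 48 49 48 47 46 42 30 16]
 [ 0  0  1  0  5 22 36 46 48 47 47 48 47 42 30 15]
 [ 0 -1  0  1  5 19 33 42 45 45 48 46 47 42 29 16]
 [ 3 -1  0  0  3 17 32 38 40 42 44 46 46 41 30 15]
 [-1  0 -1  0  3 18 38 47 48 47 45 48 45 41 29 15]
 [-2 -1  1  0  4 24 45 57 57 51 45 48 45 40 27 15]
 [ 1  1  1  2  8 23 44 57 56 51 48 46 45 41 28 13]
 [-3  1  0  1  7 21 37 49 49 48 46 46 47 39 25 15]
 [ 0  0  1  3  6 22 35 45 45 45 46 46 45 39 26 14]
 [ 1  1  2  3  8 26 37 42 45 46 46 43 45 39 28 14]
 [ 1 -1  0  1 10 25 38 44 43 45 45 47 44 37 25 14]
 [ 1  1  1  0 10 27 39 42 43 45 43 43 44 37 20 14]
 [-1  0  2  0  9 27 38 44 45 43 43 44 41 35 23 15]
 [ 2 -1 -2 -1 11 29 40 43 42 43 44 44 41 34 23 17]]
```

Call:
{"method": "move_arm", "body": {
  "plan": [
    {"claw": 255,"tx": 0.06,"ty": -0.05,"tz": -0.8,"yaw": 0},
    {"claw": 255,"tx": 0,"ty": 0,"tz": -0.6,"yaw": 0},
    {"claw": 255,"tx": 0,"ty": 0,"tz": 0,"yaw": 0},
    {"claw": 255,"tx": 0,"ty": 0,"tz": 0,"yaw": 0}
  ]
}}

```text
time_s: 5.87
ee_pos: [0.5641, 0.2498, 0.0775]
eef_rot: [3.141, 0.001, -0.017]
wrist_force: [0.0, -0.0, -2.0]
opening: 0.0217
grip_force: 25.0
```

Call:
{"method": "move_arm", "body": {
  "plan": [
    {"claw": 255,"tx": 0,"ty": 0,"tz": -0.2,"yaw": 0},
    {"claw": 255,"tx": 0,"ty": 0,"tz": -0.2,"yaw": 0},
    {"claw": 255,"tx": 0,"ty": 0,"tz": -0.2,"yaw": 0},
    {"claw": 255,"tx": 0,"ty": 0,"tz": -0.1,"yaw": 0},
    {"claw": 255,"tx": 0,"ty": 0,"tz": 0,"yaw": 0}
  ]
}}

```text
time_s: 6.28
ee_pos: [0.5641, 0.2499, 0.0704]
eef_rot: [3.142, 0.0, -0.017]
wrist_force: [0.2, 0.1, -2.3]
opening: 0.0216
grip_force: 25.0
```

Call:
{"method": "move_arm", "body": {
  "plan": [
    {"claw": 255,"tx": -0.05,"ty": 0,"tz": -0.1,"yaw": 0},
    {"claw": 255,"tx": 0,"ty": 0,"tz": -0.1,"yaw": 0},
    {"claw": 255,"tx": 0,"ty": 0,"tz": -0.1,"yaw": 0},
    {"claw": 255,"tx": 0,"ty": 0,"tz": 0,"yaw": 0},
    {"claw": 255,"tx": 0,"ty": 0,"tz": 0,"yaw": 0}
  ]
}}

```text
time_s: 6.7
ee_pos: [0.5637, 0.2499, 0.0677]
eef_rot: [3.142, 0.0, -0.017]
wrist_force: [-0.0, 0.3, -3.2]
opening: 0.0217
grip_force: 25.0
```

Call:
{"method": "move_arm", "body": {
  "plan": [
    {"claw": 255,"tx": 0,"ty": 0,"tz": -0.1,"yaw": 0},
    {"claw": 255,"tx": 0,"ty": 0,"tz": -0.1,"yaw": 0},
    {"claw": 255,"tx": 0,"ty": 0,"tz": -0.1,"yaw": 0},
    {"claw": 255,"tx": 0,"ty": 0,"tz": 0,"yaw": 0},
    {"claw": 255,"tx": 0,"ty": 0,"tz": 0,"yaw": 0}
  ]
}}

```text
time_s: 7.12
ee_pos: [0.5637, 0.2499, 0.0646]
eef_rot: [3.142, 0.0, -0.017]
wrist_force: [0.3, -0.8, -3.7]
opening: 0.0219
grip_force: 25.0
```

Call:
{"method": "move_arm", "body": {
  "plan": [
    {"claw": 255,"tx": 0,"ty": 0,"tz": -0.15,"yaw": 0},
    {"claw": 255,"tx": 0,"ty": 0,"tz": -0.15,"yaw": 0},
    {"claw": 255,"tx": 0,"ty": 0,"tz": -0.15,"yaw": 0},
    {"claw": 255,"tx": 0,"ty": 0,"tz": -0.1,"yaw": 0},
    {"claw": 255,"tx": 0,"ty": 0,"tz": 0,"yaw": 0}
  ]
}}

```text
time_s: 7.53
ee_pos: [0.5636, 0.2499, 0.0589]
eef_rot: [3.141, 0.0, -0.017]
wrist_force: [0.4, -0.2, -3.4]
opening: 0.022
grip_force: 25.0
```

Call:
{"method": "move_arm", "body": {
  "plan": [
    {"claw": 255,"tx": 0,"ty": 0,"tz": -0.05,"yaw": 0},
    {"claw": 255,"tx": 0,"ty": 0,"tz": -0.05,"yaw": 0},
    {"claw": 255,"tx": 0,"ty": 0,"tz": 0,"yaw": 0},
    {"claw": 255,"tx": 0,"ty": 0,"tz": 0,"yaw": 0}
  ]
}}

```text
time_s: 7.87
ee_pos: [0.5637, 0.2499, 0.0582]
eef_rot: [-3.142, -0.0, -0.017]
wrist_force: [0.9, 0.5, -2.1]
opening: 0.0219
grip_force: 25.0
```

```bash
python3 - <<'E'
from bench import vision
import cv2,pickle
c=vision.capture("side"); pickle.dump(c,open("pics/side2.pkl","wb"))
cv2.imwrite("pics/side2.png",cv2.resize(c["img"][270:360,190:310,::-1],(800,600),interpolation=cv2.INTER_CUBIC))
E
```

```text
(no output)
```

View pics/side2.png

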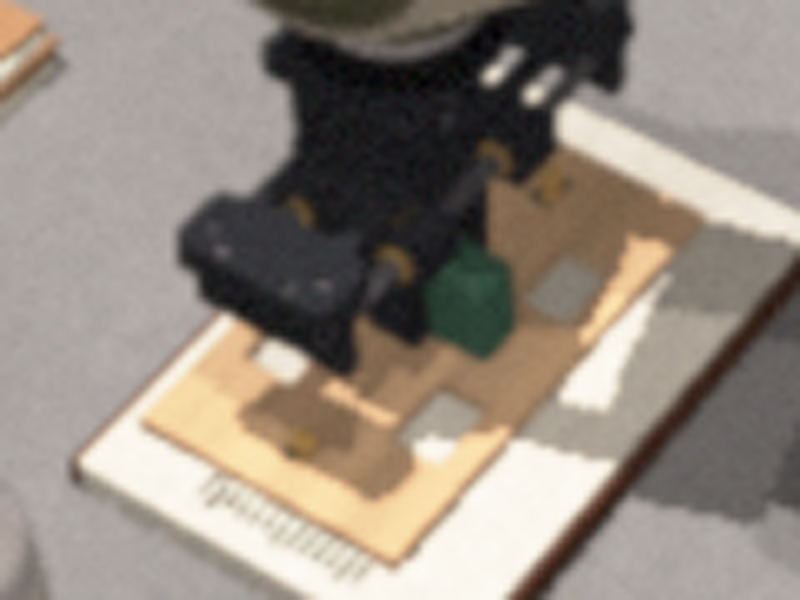

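Both brass pins stand through the holes, at crop (300,440) and (552,185), and the plate is nearly flush. I'll lower it the last millimetre and release.

Call:
{"method": "move_arm", "body": {
  "squeeze": 8,
  "plan": [
    {"claw": 255,"tx": 0,"ty": 0,"tz": -0.05,"yaw": 0},
    {"claw": 255,"tx": 0,"ty": 0,"tz": -0.05,"yaw": 0},
    {"claw": 255,"tx": 0,"ty": 0,"tz": -0.04,"yaw": 0},
    {"claw": 255,"tx": 0,"ty": 0,"tz": 0,"yaw": 0},
    {"claw": 255,"tx": 0,"ty": 0,"tz": 0,"yaw": 0}
  ]
}}

```text
time_s: 8.33
ee_pos: [0.5637, 0.2499, 0.0568]
eef_rot: [3.142, 0.0, -0.017]
wrist_force: [-0.7, 0.1, -2.3]
opening: 0.0218
grip_force: 8.0
```

Call:
{"method": "move_arm", "body": {
  "plan": [
    {"claw": 255,"tx": 0,"ty": 0,"tz": -0.03,"yaw": 0},
    {"claw": 255,"tx": 0,"ty": 0,"tz": 0,"yaw": 0},
    {"claw": 255,"tx": 0,"ty": 0,"tz": 0,"yaw": 0}
  ]
}}

```text
time_s: 8.58
ee_pos: [0.5637, 0.2499, 0.0567]
eef_rot: [3.142, -0.0, -0.017]
wrist_force: [-2.2, 0.5, 0.3]
opening: 0.0219
grip_force: 8.0
```

Call:
{"method": "move_arm", "body": {
  "plan": [
    {"claw": 120,"tx": 0,"ty": 0,"tz": 0,"yaw": 0},
    {"claw": 120,"tx": 0,"ty": 0,"tz": 0,"yaw": 0},
    {"claw": 120,"tx": 0,"ty": 0,"tz": 0,"yaw": 0},
    {"claw": 120,"tx": 0,"ty": 0,"tz": 0,"yaw": 0},
    {"claw": 120,"tx": 0,"ty": 0,"tz": 0,"yaw": 0}
  ]
}}

```text
time_s: 9.0
ee_pos: [0.5638, 0.25, 0.0566]
eef_rot: [-3.142, -0.0, -0.017]
wrist_force: [0.2, 0.3, -0.0]
opening: 0.0462
grip_force: 0.0
```

Call:
{"method": "move_arm", "body": {
  "plan": [
    {"claw": 120,"tx": 0,"ty": 0,"tz": 1,"yaw": 0},
    {"claw": 120,"tx": 0,"ty": 0,"tz": 2,"yaw": 0},
    {"claw": 120,"tx": 0,"ty": 0,"tz": 3,"yaw": 0},
    {"claw": 120,"tx": 0,"ty": 0,"tz": 4,"yaw": 0},
    {"claw": 120,"tx": 0,"ty": 0,"tz": 4,"yaw": 0}
  ]
}}

```text
time_s: 9.42
ee_pos: [0.5632, 0.2498, 0.1985]
eef_rot: [3.141, 0.001, -0.017]
wrist_force: [1.2, 0.6, 0.4]
opening: 0.0467
grip_force: 0.0
```

Call:
{"method": "move_arm", "body": {
  "plan": [
    {"claw": 120,"tx": -1,"ty": -3,"tz": 0,"yaw": 0},
    {"claw": 120,"tx": -1,"ty": -4,"tz": 0,"yaw": 0},
    {"claw": 120,"tx": -1,"ty": -4,"tz": 0,"yaw": 0},
    {"claw": 120,"tx": -1,"ty": -4,"tz": 0,"yaw": 0},
    {"claw": 120,"tx": -1,"ty": -4,"tz": 0,"yaw": 0}
  ]
}}

```text
time_s: 9.83
ee_pos: [0.5129, 0.0584, 0.1974]
eef_rot: [3.141, -0.001, -0.016]
wrist_force: [1.5, -0.4, 0.3]
opening: 0.0462
grip_force: 0.0
```

```bash
python3 - <<'E'
from bench import vision
import cv2,numpy as np
a=vision.capture("side")["img"][270:360,190:310,::-1];b=vision.capture("top")["img"][195:285,145:265,::-1]
f=lambda x:cv2.resize(x,(400,300),interpolation=cv2.INTER_CUBIC)
cv2.imwrite("pics/end.png",np.hstack([f(a),f(b)]))
E
```

```text
(no output)
```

View pics/end.png

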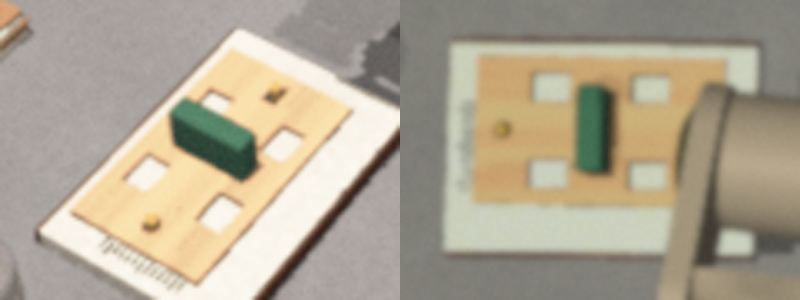

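The template lies flat on the board, with both brass pins standing up through its holes at (152,222) and (275,92) in the side crop. The gripper is clear of it.

```bash
python3 -c "
from bench import job
print(job.close_job())"
```

```text
the job is handed in; nothing more can be done
None
```

The green-gripped template is hung flush on the jig with both pins up through its holes and the gripper clear of it, and the job is handed in; no verdict was returned.

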